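Swing the bench magnifier over the sprouted plate and light it

TASK

Get the bench magnifier ready for counting the seedlings on the plate whose seeds have sprouted green: with a fingertip, gently push its arm round until the lens is centred over that plate, and push the red toggle on the arm over towards the lens to switch on the ring light (either first). Push only the arm and the toggle, keep your fingers off the lens head, and leave the plates and everything else on the bench where they are.

Things in the scene. Friction and masses are not known exactly. Their poses are not given: they have to be found in the camera images.
- stand: bench magnifier's stand, bolted down: grey round cast foot, 200 mm across and 24 mm high, with a 22 mm steel pillar in its middle. Origin at the centre of the foot's underside, which is on the arm's vertical pivot axis; x points away from the robot side, z up. Its position and yaw vary
- mag_arm (a joint): angle of the magnifier's arm about the pillar (rad): the arm points along (-cos q, sin q) in the stand's frame, so at 0 along its -x (towards the robot), positive towards its +y; stops at -1.5 and 1.5. It starts near 0, between the plates. Steady pivot friction: some 1.7 N at push_point moves it and it stays where it is left
- pivot_top (a point): pivot axis at the flat top of the arm's housing, 222 mm above the bench. The housing is a white box 44 mm wide and 34 mm high, part of the arm, reaching from 30 mm behind this axis to 115 mm in front of it; only the red toggle stands above its top
- push_point (a point): middle of the bare part of the arm, a level steel tube 18 mm thick whose axis is 205 mm above the bench; this point lies on the tube's axis 168 mm from the pivot axis. Bare from 120 to 200 mm from the pivot axis; only air below it down to the bench and the plates (below 35 mm)
- lens (a point): round lens head on the end of the arm: white ring 130 mm across and 28 mm thick around a clear 92 mm lens. This point is the lens's centre, on the ring's underside, 191 mm above the bench and 280 mm from the pivot axis; z up. Not to be touched
- light_switch (a joint): lean of the red toggle (rad): 0 = off, leaning 0.45 rad towards the pillar; it grows as the toggle is pushed outwards along the arm, to 1.0 = fully over, leaning 0.55 rad towards the lens. It counts as on from 0.6 and stays where it is left; some 0.6 N at its tip moves it (1.5 N half-way down)
- switch_tip (a point): centre of the 12 mm ball at the top of the red toggle, which is 26 mm from the toggle's pivot. That pivot is on the arm's centreline, 50 mm from the pillar's axis and 226 mm above the bench (4 mm above the housing's top); the toggle's rod is 9 mm thick
- plate_sprouted: white saucer-like round plate, 130 mm across, 14 mm high at the rim, 0.22 kg, loose on the bench; origin at the centre of its underside, z up. It carries five pale agar discs with brown seeds, from which green two-leaved seedlings 11 to 17 mm tall have grown. The four plates stand around the pillar, about 280 mm from its axis, in any order. This is the plate to be looked at
- plate_pink: white saucer-like round plate, 130 mm across, 14 mm high at the rim, 0.22 kg, loose on the bench; origin at the centre of its underside, z up. It carries five pink agar discs with brown seeds, none sprouted
- plate_amber: white saucer-like round plate, 130 mm across, 14 mm high at the rim, 0.22 kg, loose on the bench; origin at the centre of its underside, z up. It carries four amber agar discs with brown seeds, none sprouted
- plate_clear: white saucer-like round plate, 130 mm across, 14 mm high at the rim, 0.22 kg, loose on the bench; origin at the centre of its underside, z up. It carries five greyish clear agar discs with brown seeds, none sprouted
- tweezers: dark steel tweezers lying flat in the gap between the plates, 118 mm long along x, 4 mm high; origin at the centre of the underside. To be left alone
- seed_jar: amber glass jar with black lid, 60 mm across, 95 mm high, at the left; origin at the centre of its underside. To be left alone
- seed_tin: green tin, 74 mm across, 110 mm high, at the left; origin at the centre of its underside. To be left alone
- petri_stack: stack of four clear dishes, 92 mm across, 59 mm high, at the right; origin at the centre of its underside. To be left alone
- spray_bottle: white plastic bottle with blue cap, 60 mm across, 170 mm high, at the right; origin at the centre of its underside. To be left alone
Mind the look-alikes: they are no part of the job. Leave any purple look-alike of the plate_sprouted alone.

How it is judged:
At the end, for the whole second after the job is handed in: The lens is centred over the sprouted plate to within 16 mm (seen from above), the arm is at rest, the red toggle is on (0.6 rad or more of its 1.0), no plate is more than 12 mm and no other loose thing more than 20 mm from where it began (horizontal distance between lens and plate_sprouted below 0.016 m and value of joint light_switch above 0.6 rad and velocity of joint mag_arm between -0.02 and 0.02 rad/s and not (distance of any of plate_sprouted, plate_pink, plate_amber, plate_clear from where it was at the start of the episode above 0.012 m) and not (distance of any of tweezers, seed_jar, seed_tin, petri_stack, spray_bottle from where it was at the start of the episode above 0.02 m)); the robot touches nothing.
It fails at once if a plate is pushed more than 12 mm, lifted or carried (distance of any of plate_sprouted, plate_pink, plate_amber, plate_clear from where it was at the start of the episode above 0.012 m).
It fails at once if the tweezers, a jar, tin, bottle or dish stack is moved more than 20 mm, lifted or carried (distance of any of tweezers, seed_jar, seed_tin, petri_stack, spray_bottle from where it was at the start of the episode above 0.02 m).
It fails at once if the lens head is touched (contact force between any of the fingers, the arm and mag_arm_c0 above 1 N).
It fails at once if the magnifier's arm or toggle is shoved roughly (more than 25 N) (contact force between any of the fingers, the arm and stand above 25 N).
It also fails if it takes over 48 s, if anything falls off the work surface, if the arm or the gripper's body presses on something with over 40 N, if the wrist force passes 120 N, or if a joint passes its speed limit or range.

ROBOT

A 6-joint arm with a two-finger parallel gripper is mounted at the origin on the work surface. World frame = base frame: x ahead of the robot, y to its left, z up, the work surface at z = 0. Lengths are in m, angles in rad, forces in N, time in s.
With the tool pointing down it reaches from about 0.275 to 0.75 m from the base axis. Payload 10.2 kg.
Tool frame: the origin (TCP) lies at the very end of the fingers, on their centre line; the grasp point (between the pads) lies 19 mm behind it; z points along the fingers, y is the line along which they close (so a half turn about z gives the same grasp; the last joint's range is limited). The gripper opens to 88 mm and grips with 3 to 60 N. Pads are 18 mm wide; open, the fingers measure 123 mm over their backs; the gripper's body (75 mm by 187 mm) begins 45 mm behind the grasp point.
Start: joints at [-1.421, 0.313, 1.498, -0, 1.331, -0.223], TCP at [0.191, -0.489, 0.239] pointing down, gripper open.
Joint ranges: [-2.94, 2.94], [-0.97, 2.17], [0.19, 2.56], [-1.23, 4.37], [0.02, 3.11], [-2.88, 2.88]. Speed limits (rad/s): [2.39, 2.39, 3.01, 3.14, 3.14, 3.14].

INTERFACE

Orientations are given as a unit quaternion [w, x, y, z].
In Python, from bench import r gives the robot as it stands. Calls block until the motion is done:
- r.move_ptp(position, orientation): joint-space move of the TCP to a pose.
- r.servo_line(position, attitude=None, rate=0.15, stop_force=None): straight line of the TCP; attitude=None keeps the orientation; rate is the mean speed in m/s. With stop_force (N) it stops when the force on the tool has changed by that much, and returns True; else False.
- r.set_joints(angles): joint-space move.
- r.open_gripper() and r.close(squeeze=None): open the fingers fully, or close them until they stop; squeeze is the grip in N (None keeps the last).
- r.sleep(seconds).
- r.ik(position, orientation): joint angles nearest the present ones, or None.
- r.read_camera(name): name is "scene" or "top" or "wrist"; returns the picture (420x560x3 uint8, red, green, blue); there is no depth.
- r.get_calibration(name): a dict with "mtx" (3x3 intrinsics, pixels), "dist_coeffs" ([k1, k2, p1, p2, k3] as OpenCV has them; the pictures are not rectified), "xyz" and "orientation" of the camera in the world. Camera axes: x right, y up, looking along -z (the intrinsics and any distortion apply to the point x, -y, -z); pixel columns grow to the right and rows downward; lengths in m; the calibration is good to about 2 mm. A picture is of the moment at which its call begins: read the wrist's pose just before it. get_calibration takes no time and is no camera call; for the wrist camera it gives the pose at the moment of the call.
A pose or a line that the arm cannot do raises r.MotionError and nothing moves.
- r.close_job(): hands the job in; it is judged then, once.
Readings, each from a call of its own:
- r.read_time_s(): time.
- r.read_joints(): joint angles.
- r.read_qd(): joint speeds.
- r.read_tau(): joint torques, N m.
- r.read_position(): TCP position.
- r.read_tcp_rot(): TCP orientation.
- r.read_ft_force(): force on the tool from outside, world axes, zero at the start.
- r.read_moment(): the same for the moment, N m.
- r.read_width(): opening from 0.0 (shut) to 1.0 (fully open).
- r.read_grip_force(): force on a finger pad.
Only numpy, scipy, OpenCV 4.12 (cv2) and the standard library are available. Lean on these libraries where they do the work, as an engineer would, in place of code of your own. Each camera call takes 0.05 s, during which the arm holds its last target. There are 200 camera calls.

## Working session

There is one attempt and no reset: what is moved stays moved. The work goes in short steps, each a Python script; the robot and the scene stay as the last script left them, time stands still between calls to the robot, and variables do not carry over. Pictures are saved under pics/ and viewed, at most 10 in all, crops included, and the job is handed in when it is done.

```bash
mkdir -p pics; ls; python3 - <<'E'
from bench import r
import cv2
for n in("top","scene"):
    cv2.imwrite(f"pics/{n}0.png",r.read_camera(n)[...,::-1]); c=r.get_calibration(n); print(n,c)
print(r.read_time_s(), r.read_tcp_rot())
E
```

```text
pics
top {'mtx': array([[498.71182432,   0.        , 272.05083838],
       [  0.        , 498.71182432, 212.98986677],
       [  0.        ,   0.        ,   1.        ]]), 'dist_coeffs': array([0.01049139, 0.        , 0.        , 0.        , 0.        ]), 'xyz': array([ 3.75265672e-01, -8.22705283e-04,  1.72002910e+00]), 'orientation': array([-0.70240009, -0.02408902,  0.02714257,  0.71085661])}
scene {'mtx': array([[447.91755714,   0.        , 279.19071349],
       [  0.        , 447.91755714, 200.02676178],
       [  0.        ,   0.        ,   1.        ]]), 'dist_coeffs': array([-0.00234066,  0.        ,  0.        ,  0.        ,  0.        ]), 'xyz': array([1.05663903, 0.54174807, 1.13276266]), 'orientation': array([0.37310712, 0.12937621, 0.30213677, 0.86762103])}
0.1 [-5.60654257e-04  9.82676359e-01  1.85329056e-01  8.62592116e-06]
```

View pics/top0.png

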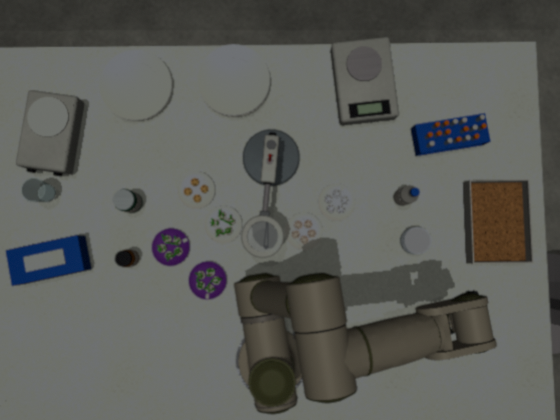

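View pics/scene0.png

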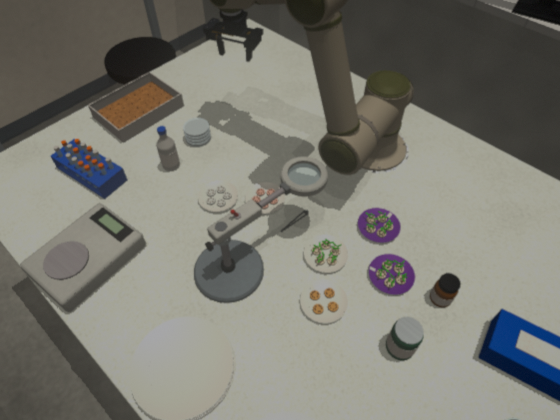

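The top view shows the sprouted white plate at about (225,223), the stand foot at (271,157) and the lens at (263,238). The purple look-alikes are at (171,247) and (208,280). The scene view agrees. I'll measure on an enlarged, undistorted crop.

```bash
cat > h.py <<'E'
import numpy as np,cv2
from scipy.spatial.transform import Rotation as R
def Rm(q): return R.from_quat([q[1],q[2],q[3],q[0]]).as_matrix()
def ray(c,uv,z):
    p=cv2.undistortPoints(np.array(uv,float).reshape(-1,1,2),c["mtx"],c["dist_coeffs"])[:,0]
    d=np.c_[p[:,0],-p[:,1],-np.ones(len(p))]@Rm(c["orientation"]).T
    o=c["xyz"]; return o+d*((z-o[2])/d[:,2])[:,None]
def proj(c,P):
    p=(np.atleast_2d(P)-c["xyz"])@Rm(c["orientation"]); p=p*[1,-1,-1]
    return cv2.projectPoints(p,np.zeros(3),np.zeros(3),c["mtx"],c["dist_coeffs"])[0][:,0]
E
python3 - <<'E'
from bench import r
from h import *
c=r.get_calibration("top"); im=cv2.imread("pics/top0.png")
print(ray(c,[(271,157)],.024),ray(c,[(263,238)],.219),ray(c,[(225,223)],.014),ray(c,[(270,157)],.245))
cr=im[120:270,160:360]; cr=cv2.resize(cr,None,fx=4,fy=4,interpolation=cv2.INTER_CUBIC)
cv2.imwrite("pics/crop.png",cv2.convertScaleAbs(cr,alpha=1.3))
hsv=cv2.cvtColor(im,cv2.COLOR_BGR2HSV)
m=cv2.inRange(hsv,(0,120,80),(8,255,255))|cv2.inRange(hsv,(172,120,80),(180,255,255)); m[:130]=0;m[185:]=0;m[:,:240]=0;m[:,300:]=0
print("red",np.argwhere(m)[:,::-1].mean(0),m.sum()/255)
g=cv2.inRange(hsv,(40,90,50),(80,255,255)); g[:195]=0;g[250:]=0;g[:,:200]=0;g[:,250:]=0
print("green",np.argwhere(g)[:,::-1].mean(0),g.sum()/255)
q=im[200:248,200:250].mean(2)
E
```

```text
[[ 0.6913361  -0.00762236  0.024     ]] [[0.40912952 0.02015312 0.219     ]] [[0.46661916 0.15253077 0.014     ]] [[ 0.65018475 -0.00374712  0.245     ]]
red [269.5 155. ] 2.0
green [222.17977528 225.82022472] 89.0
```

View pics/crop.png

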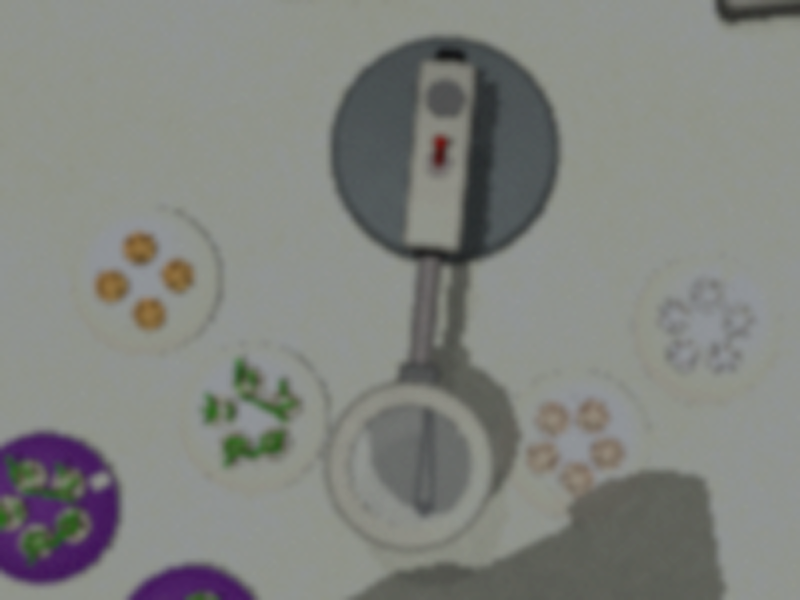

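The crop shows the sprouted plate at crop pixel (256,417), the foot at (445,150), the grey pivot cap at (445,98), the lens ring at (410,464) and the toggle ball around (440,155).

```bash
python3 - <<'E'
from bench import r
from h import *
c=r.get_calibration("top")
f=lambda u,v,z: ray(c,[((u+.5)/4-.5+160,(v+.5)/4-.5+120)],z)[0,:2]
foot=f(445,150,.024);cap=f(445,98,.222);pl=f(256,417,.012);le=f(410,464,.213)
print(foot,cap,pl,le)
for P in (foot,cap,(foot+cap)/2):
    for n,t in(("pl",pl),("le",le)):
        d=t-P; print(n,np.hypot(*d),np.arctan2(d[1],-d[0]))
d=le-foot;d/=np.hypot(*d)
T=np.array([*(foot+d*(50-26*np.sin(.45))*1e-3),.226+.026*np.cos(.45)])if 0 else None
d=(le-foot)/np.hypot(*(le-foot)); tip=foot+d*(.05-.026*np.sin(.45)); print("tip",tip,(proj(c,[[*tip,.2494]])-[160,120]+.5)*4)
print(r.get_calibration("wrist"),r.read_position())
# feasibility
for yaw in np.linspace(-np.pi,np.pi,9):
    q=R.from_euler("xz",[np.pi,yaw]).as_quat(); q=[q[3],*q[:3]]
    print(round(yaw,2),[r.ik(p,q) is not None for p in([*tip,.27],[.62,0,.25],[.5,-.05,.27],[.53,-.06,.2],[.5,.1,.2])])
E
```

```text
[ 0.6909068  -0.00718754] [ 0.69401319 -0.00692171] [0.46378049 0.15743526] [0.41646017 0.02280151]
pl 0.2805120769709726 0.6271818413395637
le 0.2760802328360421 0.10883915369343422
pl 0.28287860790899483 0.6199763461236787
le 0.27914000884403345 0.10668367139837405
pl 0.28169351430097767 0.623563960271319
le 0.2776099596192659 0.10775547319511104
tip [ 0.65244485 -0.00298476] [[440.93994143 145.92183658]]
{'mtx': array([[302.39208217,   0.        , 279.67625703],
       [  0.        , 302.39208217, 212.79859743],
       [  0.        ,   0.        ,   1.        ]]), 'dist_coeffs': array([-0.03598227,  0.        ,  0.        ,  0.        ,  0.        ]), 'xyz': array([ 0.26182668, -0.46147356,  0.38294985]), 'orientation': array([ 0.81698377, -0.12165557,  0.08386823, -0.5574079 ])} [ 0.19117044 -0.48873552  0.2382393 ]
-3.14 [True, True, True, True, True]
-2.36 [True, True, True, True, True]
-1.57 [False, False, True, True, False]
-0.79 [True, True, True, True, True]
0.0 [True, True, True, True, True]
0.79 [True, True, True, True, True]
1.57 [True, True, True, True, True]
2.36 [True, True, True, True, True]
3.14 [True, True, True, True, True]
```

```bash
cat >> h.py <<'E'
P=np.array([.6915,-.0071]); Q0=.1078; QT=.6236
def pose(q,rad,tan,z):
    e=np.array([-np.cos(q),np.sin(q)]); t=np.array([np.sin(q),np.cos(q)])  # t = direction of growing q
    o=R.from_euler("xz",[np.pi,-q]).as_quat()
    return [*(P+rad*e+tan*t),z],[o[3],*o[:3]]
E
python3 - <<'E'
from bench import r
from h import *
r.close()
p=r.read_position(); r.servo_line([p[0],p[1],.40],rate=.2)
r.move_ptp(*pose(Q0,.005,0,.36)); print(r.read_time_s())
r.servo_line(pose(Q0,.005,0,.243)[0],rate=.12,stop_force=5)
print(r.read_position(),r.read_ft_force())
print(r.servo_line(pose(Q0,.046,0,.243)[0],rate=.03,stop_force=6),r.read_position(),r.read_ft_force())
r.servo_line(pose(Q0,.02,0,.243)[0],rate=.1)
r.servo_line(pose(Q0,.02,0,.33)[0],rate=.15)
cv2.imwrite("pics/w1.png",r.read_camera("wrist")[...,::-1]); print(r.read_time_s())
E
```

```text
4.8167
[ 0.6868033  -0.00663809  0.24398747] [0.4240854  0.00776821 0.71252741]
False [ 0.64627777 -0.0022435   0.24311263] [ 4.89228813 -0.13212882  0.49464748]
8.65
```

View pics/w1.png

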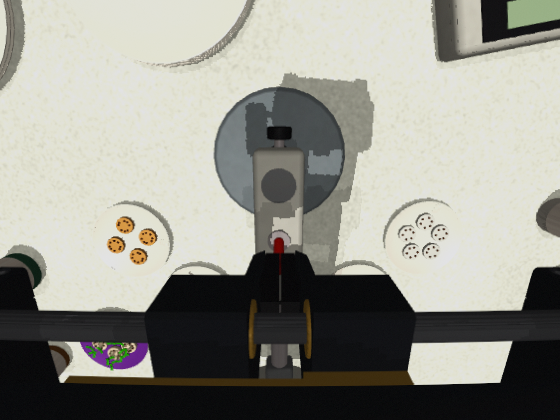

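```bash
python3 - <<'E'
from bench import r
from h import *
r.move_ptp(*pose(Q0,.16,-.065,.32))
r.servo_line(pose(Q0,.16,-.065,.192)[0],rate=.12,stop_force=6)
f0=r.read_ft_force()
s=r.servo_line(pose(Q0,.16,-.022,.192)[0],rate=.03,stop_force=1.2)
p=np.array(r.read_position()); e,t=np.array([-np.cos(Q0),np.sin(Q0)]),np.array([np.sin(Q0),np.cos(Q0)])
print(s,"tan",(p[:2]-P)@t,r.read_ft_force()-np.array(f0),r.read_time_s())
for q in np.linspace(Q0,QT-.03,9)[1:]:
    b=r.servo_line(*pose(q,.16,-.0265,.192),rate=.05,stop_force=8)
    if b: print("stop",q,r.read_ft_force());break
print(r.read_position(),np.array(r.read_ft_force())-f0,r.read_time_s())
r.servo_line(pose(q,.16,-.06,.192)[0],rate=.1)
r.servo_line(pose(q,.16,-.06,.32)[0],rate=.2)
r.move_ptp(*pose(0,.25,-.35,.36))
im=r.read_camera("top")[...,::-1]; cv2.imwrite("pics/top1.png",im)
cv2.imwrite("pics/crop1.png",cv2.convertScaleAbs(cv2.resize(im[120:270,160:360],None,fx=4,fy=4,interpolation=cv2.INTER_CUBIC),alpha=1.3))
print(r.read_time_s())
E
```

```text
True tan -0.022395604516985426 [-0.03320315 -0.59960186  0.72166292] 11.9
[0.5440271  0.06026054 0.19196088] [-0.52849197  0.16952872  0.96936547] 14.6167
17.425
```

View pics/crop1.png

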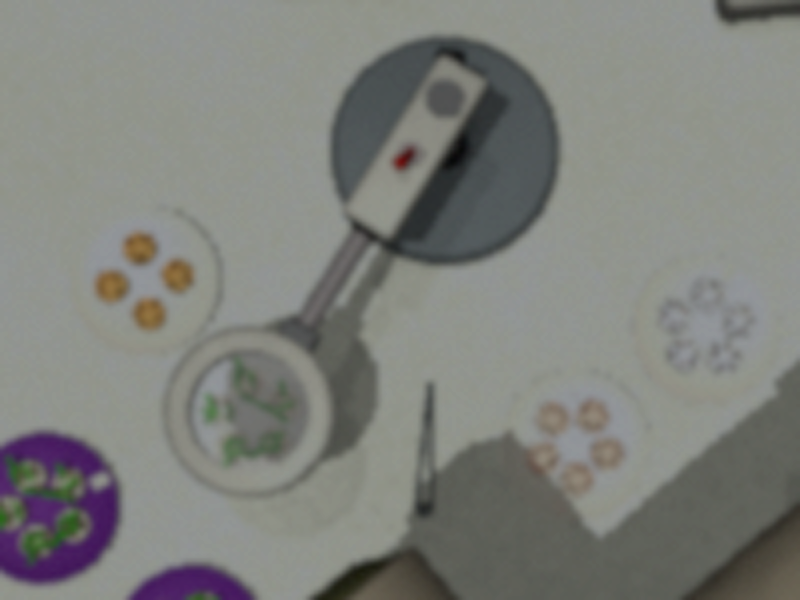

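The lens ring is now centred at about crop (249,410), and the plate and seeds look unmoved. I'll compute the residual and check the toggle with the scene camera.

```bash
python3 - <<'E'
from bench import r
from h import *
c=r.get_calibration("top")
f=lambda u,v,z: ray(c,[((u+.5)/4-.5+160,(v+.5)/4-.5+120)],z)[0,:2]
le=f(249,410.5,.213);pl=f(256,417,.012);d=le-P;q=np.arctan2(d[1],-d[0]);print(le,pl,np.hypot(*(le-pl)),q,np.hypot(*d))
L=P+.28*np.array([-np.cos(q),np.sin(q)]);print("model lens",L,np.hypot(*(L-pl)))
cs=r.get_calibration("scene");im=r.read_camera("scene")[...,::-1].copy()
e=np.array([-np.cos(q),np.sin(q)])
k=5;pts={}
for a in(-.45,.15,.55):
    T=[*(P+e*(.05+.026*np.sin(a))),.226+.026*np.cos(a)]; pts[a]=proj(cs,[T])[0]; print(a,pts[a],(proj(c,[T])[0]-[160,120]+.5)*4-.5)
u,v=pts[.15].astype(int); x0,y0=u-50,v-40
cr=cv2.resize(im[y0:y0+80,x0:x0+100],None,fx=7,fy=7,interpolation=cv2.INTER_CUBIC)
for a in(-.45,.55): cv2.circle(cr,tuple(int(t) for t in (pts[a]-[x0,y0]+.5)*7),5,(255,0,0) if a<0 else (0,255,0),1)
cv2.imwrite("pics/s1.png",cr)
E
```

```text
[0.45834688 0.14407576] [0.46378049 0.15743526] 0.014422212941218756 0.5752474445146726 0.27787494999594786
model lens [0.45656384 0.14523188] 0.014177533938954231
-0.45 [234.88246308 215.36830754] [417.61916873 136.9262011 ]
0.15 [240.92534038 213.63763365] [406.65599593 153.41371856]
0.55 [244.90718018 213.75260176] [399.77118664 165.17230326]
```

View pics/s1.png

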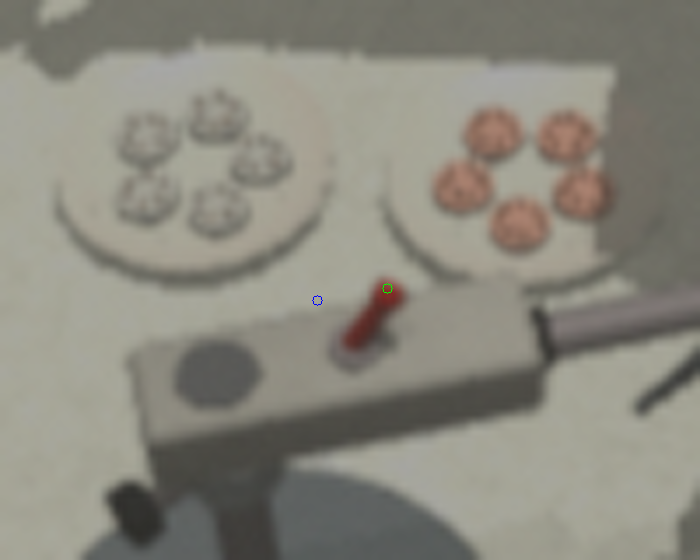

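The toggle is fully over, with its ball at the predicted "on" mark. The arm still lacks about 0.048 rad, because the contact offset is nearer 23.5 mm than the 26.5 mm I used. I'll nudge it the rest of the way.

```bash
python3 - <<'E'
from bench import r
from h import *
q=.575
r.move_ptp(*pose(q,.16,-.06,.32))
r.servo_line(pose(q,.16,-.06,.192)[0],rate=.12,stop_force=6)
r.servo_line(pose(q,.16,-.030,.192)[0],rate=.08,stop_force=6)
for q in(.575,.6,QT): print(r.servo_line(*pose(q,.16,-.0235,.192),rate=.03,stop_force=8))
r.servo_line(pose(q,.16,-.06,.192)[0],rate=.1)
r.servo_line(pose(q,.16,-.06,.32)[0],rate=.2)
r.move_ptp(*pose(0,.25,-.35,.36))
im=r.read_camera("top")[...,::-1]
cv2.imwrite("pics/crop2.png",cv2.convertScaleAbs(cv2.resize(im[120:270,160:360],None,fx=4,fy=4,interpolation=cv2.INTER_CUBIC),alpha=1.3))
print(r.read_time_s())
E
```

```text
False
False
False
24.475
```

View pics/crop2.png

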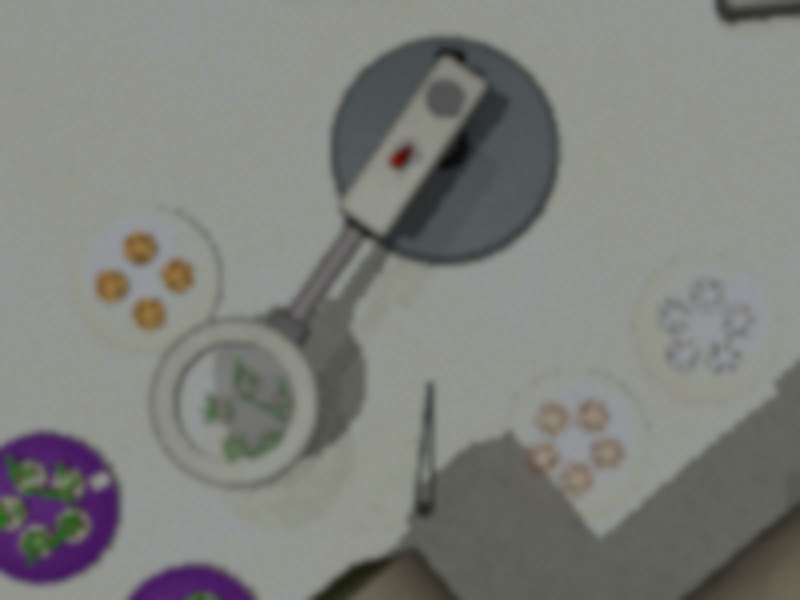

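The ring is now centred at about (234.5,402.5).

```bash
python3 - <<'E'
from bench import r
from h import *
c=r.get_calibration("top")
f=lambda u,v,z: ray(c,[((u+.5)/4-.5+160,(v+.5)/4-.5+120)],z)[0,:2]
le=f(234.5,402.5,.213);pl=f(256,417,.012);e=np.hypot(*(le-pl));d=le-P
print(le,e,np.arctan2(d[1],-d[0]))
if e<.008: print(r.close_job())
E
```

```text
[0.46453549 0.15500491] 0.00254491924690424 0.620212719686854
the job is handed in; nothing more can be done
None
```

The job is handed in: by my last top-camera measurement the lens is about 2.5 mm off the centre of the sprouted plate (16 mm allowed), the red toggle is fully over to on, and nothing else on the bench appeared to have moved.

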